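# Wipe the crimping die clean and hold the upper die poised over its guide posts

### The arm

A 6-joint arm with a two-finger parallel gripper is mounted at the origin on a cart in front of the work surface, level with it; the furniture and walls round the work are solid. World frame = base frame: x ahead of the robot, y to its left, z up, the work surface at z = 0. Lengths are in m, angles in rad, forces in N, time in s.
With the tool pointing down it reaches from about 0.3 to 0.825 m from the base axis. Payload 5.4 kg.
Tool frame: the origin (TCP) lies midway between the tips of the shut fingers; the grasp point (between the pads) lies 19 mm behind it (ctrl.grip_depth is the distance from the TCP to the grasp point, in m); z points along the fingers, y is the line along which they close (so a half turn about z gives the same grasp; the last joint's range is limited). The gripper opens to 92 mm and grips with 3 to 60 N. Pads are 20 mm wide; open, the fingers measure 128 mm over their backs; the gripper's body (75 mm by 189 mm) begins 69 mm behind the grasp point.
Start: joints at [-1.509, 0.158, 1.597, -0, 1.386, -0.21], TCP at [0.154, -0.554, 0.215] pointing down, gripper open.
Joint ranges: [-2.91, 2.91], [-0.94, 2.29], [0.18, 2.7], [-1.29, 4.43], [0.17, 2.64], [-3, 3]. Speed limits (rad/s): [2.57, 2.57, 3.14, 3.14, 3.14, 3.14].

### API

Orientations are given as a 3x3 rotation matrix whose columns are the frame's x, y, z axes.
In Python, from station import state, imaging, finish_job, ctrl gives the robot as it stands. The module is installed in compiled form; this text tells all that it offers.
- The arm moves only by the tool apply_moves, never from a script. Its argument "motion" is a list of rows, each an object with "xyz": the shift along the tool's x, y, z in mm, a list of three; "spin": the turn about the tool's z in rad. A call has 1 to 20 rows; each row shifts and turns the commanded pose from where the row before left it, along the tool's axes as they then stand; what a row does not reach is not made up. A row lasts 1/12 s, in which the tool goes at most 41.7 mm and 7.16 degrees, less where a joint would pass 70% of its speed; a pose out of reach is approached as far as the arm can. A call with a gripper value outside its range is refused whole. "grip" is the closure, from -1 (fully open) to 1 (shut), set as the call begins (left out, the last holds). The fingers move at their own pace and stop on an object; "force" is the grip in N (left out, the last holds). Time passes only in rows, so rows that do not move let the fingers close. It gives the time, the measured TCP pose, the force, the opening and the grip force at its end, in the units of the state.
- state(): the state, without advancing time (a new reading comes with each control period).
- imaging.grab_frame(name): name is "side" or "top"; returns a dict with "img" (384x512x3 uint8, red, green, blue), "camera_matrix" (3x3 intrinsics, pixels), "world_to_cam" (4x4, takes a point from world to camera coordinates). Camera axes: x right, y down, z forward; pixel columns grow to the right and rows downward; lengths in m; the calibration is good to about 2 mm. A picture is of the moment at which its call begins. There is no depth.
- finish_job(): hands the job in; it is judged then, once.
The state is a dict: "clock": time; "joints": joint angles; "joint_vel": joint speeds; "joint_torque": joint torques, N m; "tool_pos": TCP position; "ee_rot": TCP orientation; "force": force on the tool from outside, world axes, zero at the start; "moment": the same for the moment, N m; "width": finger opening in m; "grasp_force": force on a finger pad.
Only numpy, scipy, OpenCV 4.12 (cv2) and the standard library are available. Lean on these libraries where they do the work, as an engineer would, in place of code of your own. Each camera call takes 0.05 s, during which the arm holds its last target. There are 200 camera calls.

### The job

Make the ferrule-crimping die ready for the next brush: with the beech scraper block, not with the fingers or the upper die, wipe the three wood chips off the raised face of the lower die, then put the block down on the bench. Take the upper die by its striking bar and, without disturbing anything else on the bench, carry it over the things between to the lower die. Finish while still holding it, level and at rest, about a centimetre above the tips of the two guide posts, the large hole over the thick post and the small hole over the thin one, never touching the lower die, so that a brush can be laid in underneath before it is let down.

Things in the scene. Friction and masses are not known exactly. Their poses are not given: they have to be found in the camera images.
- lower_die: Lower half of a hand crimping die, steel, fixed to the bench; 190 mm (x) x 70 mm (y). Origin under its centre at bench level, z up, yaw within 0.3 rad of zero. In the middle a bright raised block, 110 x 70 mm, whose flat face is 36 mm above the bench; beyond its two ends a 14 mm thick shoe carries two upright guide posts on the centre line
- thick_post_tip (a point): Top of the hemispherical tip of the thick guide post (18 mm diameter), 84 mm above the bench, at x = -75 mm of the lower die (the end near the robot)
- thin_post_tip (a point): Top of the hemispherical tip of the thin guide post (13 mm diameter), 84 mm above the bench, at x = +75 mm of the lower die (the far end)
- upper_die: Upper half of the die, loose, 0.5 to 0.75 kg, lying level on the bench right of the row of bystanders, yaw within 0.25 rad of zero. Origin under its centre (centre of mass above it within 2 mm), z up. It rests on a steel pad 104 x 56 x 12 mm; on that a bright metal plate 190 mm (x) x 64 mm (y) x 16 mm with two holes; on top a striking bar. 68 mm tall in all
- striking_bar (a point): Centre of the upright dark steel striking bar by which the upper die is held, 50 mm above the upper die's origin: 80 mm long (x), 18 mm thick (y), with flat sides from 32 to 68 mm above the origin
- large_hole (a point): Centre of the large hole (20 mm) at the underside of the plate: 12 mm above the upper die's origin, at x = -75 mm (the end near the robot)
- small_hole (a point): Centre of the small hole (15 mm) at the underside of the plate: 12 mm above the upper die's origin, at x = +75 mm (the far end)
- scraper_block: Plain beech block used as scraper, 60 mm (x) x 45 mm (y) x 45 mm tall, standing on the bench to the left of the lower die, yaw within 0.4 rad of zero. Origin under its centre
- scraper_center (a point): Centre of the scraper block, 22.5 mm above its origin
- chip_0_center (a point): Centre of one of the three pale wood chips, 18 x 10 mm and 5 to 7 mm high, 10 g, lying loose anywhere on the raised face of the lower die
- chip_1_center (a point): Centre of one of the three pale wood chips, 18 x 10 mm and 5 to 7 mm high, 10 g, lying loose anywhere on the raised face of the lower die
- chip_2_center (a point): Centre of one of the three pale wood chips, 18 x 10 mm and 5 to 7 mm high, 10 g, lying loose anywhere on the raised face of the lower die
- chip_0: The same chip; origin under its centre
- chip_1: The same chip; origin under its centre
- chip_2: The same chip; origin under its centre
- glue_bottle: white squeeze bottle with a red nozzle, 52 mm across, 158 mm tall; origin under its centre. Bystander, standing between the two dies
- tin_can: open tin can, 73 mm across, 85 mm tall; origin under its centre. Bystander, standing between the two dies
- height_gauge: stepped beech gauge, 50 x 90 mm, 47 mm tall; origin under its centre. Bystander, standing between the two dies
- mallet: rubber-headed mallet lying behind the lower die, 228 mm long, head 75 x 42 mm; origin under its middle, head at its +y end. Bystander
- brush_07: flat paint brush with black handle lying far left, 132 mm long, 13 mm high. Bystander
- brush_08: flat paint brush with black handle lying beyond the upper die, 132 mm long, 13 mm high. Bystander
- ferrule_box: Fixed beech box with its lid shut, about 180 x 207 mm and 96 mm high, right of the upper die; its nearest corner is about 75 mm or more from the striking bar. Bystander
Not all that is in view belongs to the job. What is meant by the scraper_block is not black, and is the larger of those in its own colour.

How it is judged:
By the outcome, as a careful person would: the job done as asked, in the order asked, and still so for the second after the job is handed in, while the arm keeps its last pose, push and grip.
It also fails if it takes over 70 s, if anything falls off the work surface, if the arm or the gripper's body presses on something with over 40 N, if the wrist force passes 120 N, or if a joint passes its speed limit or range.

## Working session

There is one attempt and no reset: what is moved stays moved. The work goes in short steps, Python scripts to look and compute and a tool call to move; the robot and the scene stay as the last step left them, time stands still between calls to the robot, and variables do not carry over. Pictures are saved under pics/ and viewed, at most 10 in all, crops included, and the job is handed in when it is done.

Besides the shell and the picture viewer there is one more tool, called after "Emit:" as name(argument=value, ...), one argument or row to a line, values as JSON. apply_moves: Moves the arm, as the interface text tells. Its arguments: {"type":"object","properties":{"motion":{"type":"array","items":{"type":"object","properties":{"xyz":{"type":"array","items":{"type":"number"}},"spin":{"type":"number"}}}},"grip":{"type":"number"},"force":{"type":"number"}},"required":["motion"]}

```bash
mkdir -p pics; cat > h.py <<'E'
import numpy as np, cv2, json
from station import state, imaging, finish_job, ctrl
def grab(n,tag):
    f=imaging.grab_frame(n); cv2.imwrite(f'pics/{tag}.png',cv2.cvtColor(f['img'],cv2.COLOR_RGB2BGR))
    np.savez(f'pics/{tag}.npz',K=f['camera_matrix'],T=f['world_to_cam'],img=f['img']); return f
def load(tag): return np.load(f'pics/{tag}.npz')
def ray(tag,u,v,z):
    d=load(tag);T=d['T'];r=T[:3,:3].T@np.linalg.inv(d['K'])@[u,v,1];c=-T[:3,:3].T@T[:3,3]
    return c+r*(z-c[2])/r[2]
def proj(tag,p):
    d=load(tag);q=d['K']@(d['T'][:3,:3]@np.array(p)+d['T'][:3,3]);return q[:2]/q[2]
def crop(tag,x0,y0,x1,y1,out,s):
    im=cv2.imread(f'pics/{tag}.png')[y0:y1,x0:x1];cv2.imwrite(f'pics/{out}.png',cv2.resize(im,None,fx=s,fy=s,interpolation=cv2.INTER_CUBIC))
E
python3 - <<'E'
from h import *
for n in('side','top'):
    f=grab(n,n+'0');T=f['world_to_cam'];print(n,-T[:3,:3].T@T[:3,3],T[:3,:3].round(2).tolist(),f['camera_matrix'][0,0])
a=cv2.imread('pics/side0.png');b=cv2.imread('pics/top0.png')
for n,i in(('s',a),('t',b)):cv2.imwrite(f'pics/{n}0x.png',cv2.resize(i,(800,600),interpolation=cv2.INTER_CUBIC))
s=state();print(s['ee_rot'],s['tool_pos'],s['width'],s['force'])
E
```

```text
side [0.16848081 1.05649771 0.86888544] [[-0.94, -0.35, 0.02], [-0.22, 0.55, -0.81], [0.27, -0.76, -0.59]] 409.94984285148524
top [0.46856389 0.05660203 1.15454051] [[0.0, -1.0, -0.03], [-1.0, -0.0, -0.07], [0.07, 0.03, -1.0]] 374.274907561644
[[ 9.63296294e-01  2.68440384e-01 -9.64301209e-05]
 [ 2.68440150e-01 -9.63294835e-01  1.71644950e-03]
 [ 3.67873726e-04 -1.67933516e-03 -9.99998522e-01]] [ 0.15430699 -0.55331837  0.21370787] 0.09204865745129301 [ 0.20854533 -0.37417655 -0.65504474]
```

View pics/t0x.png

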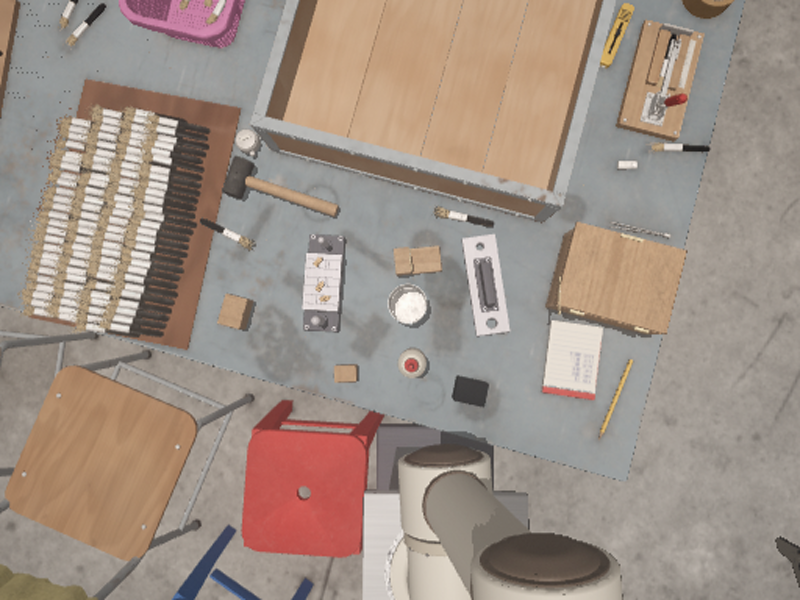

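View pics/s0x.png

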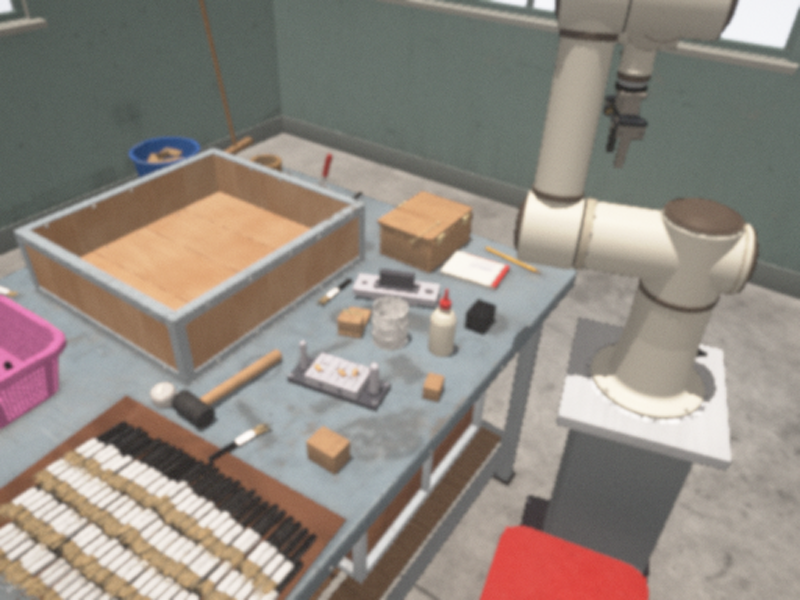

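The top view shows the lower die at about (323,283) and the large beech block at (235,312). The small beech decoy is at (345,373), and the upper die is at (486,285) with the bystander row between the two dies. I'll enlarge that area.

```bash
python3 - <<'E'
from h import *
crop('top0',130,140,330,250,'t0c',4)
E
```

```text
(no output)
```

View pics/t0c.png

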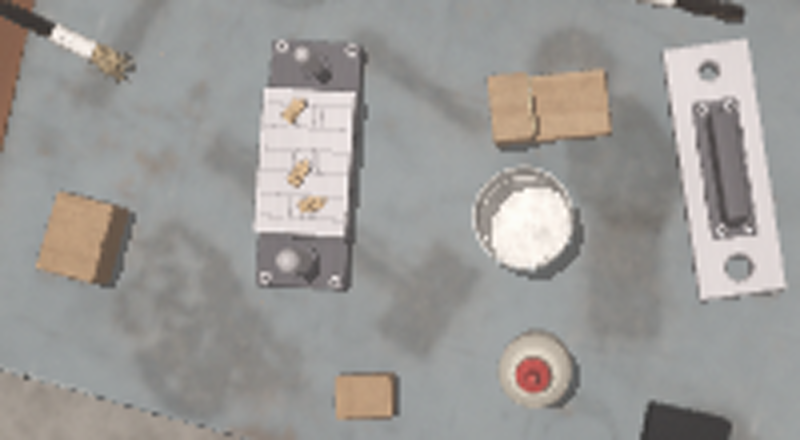

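```bash
python3 - <<'E'
from h import *
def P(pts,z): 
    return np.array([ray('top0',130+u/4,140+v/4,z) for u,v in pts])[:,:2]
np.set_printoptions(precision=4,suppress=True)
def rect(n,pts,z):
    p=P(pts,z);e=p[0]+p[1]-p[2]-p[3];print(n,p.mean(0),'yaw',np.arctan2(e[1],e[0]),'len',np.linalg.norm(e)/2,np.linalg.norm(p[0]+p[3]-p[1]-p[2])/2)
rect('face',[(264,88),(354,93),(346,236),(253,231)],.036)
rect('shoe',[(273,39),(363,44),(348,290),(256,286)],.014)
rect('scr',[(62,192),(115,203),(95,285),(37,270)],.045)
rect('upper',[(664,46),(749,39),(787,289),(702,300)],.028)
print('holes',P([(709,70),(739,267)],.028));print('posts',P([(303,53),(289,258)],.081))
print('bar',P([(716,98),(738,220)],.068))
print('chips',P([(294,110),(299,174),(312,205)],.042))
rect('gauge',[(490,73),(607,70),(611,135),(497,147)],.045)
print('can',P([(522,218)],.085),'bottle',P([(533,372)],.158),'decoy',P([(365,396)],.03))
Q=lambda u,v,z:ray('top0',u/1.5625,v/1.5625,z)[:2]
print('mallet',Q(238,178,.04),Q(338,210,.01),'brush',Q(253,243,.01),Q(202,222,.01),'black',Q(470,390,.05),'box',Q(548,300,.09))
E
```

```text
face [0.5556 0.2382] yaw -0.052697387267158384 len 0.10806516115394543 0.06924541672226976
shoe [0.5555 0.2373] yaw -0.051419563974385935 len 0.1898692042055217 0.07017552610114217
scr [0.4978 0.4061] yaw -0.2537886854762944 len 0.06175031556927875 0.04306763998435461
upper [ 0.5525 -0.0785] yaw 0.14387155575857402 len 0.1918943681628751 0.06410012864932431
holes [[ 0.6265 -0.0665]
 [ 0.4781 -0.0883]]
posts [[0.6312 0.2329]
 [0.4826 0.2409]]
bar [[ 0.6004 -0.0671]
 [ 0.5117 -0.0826]]
chips [[0.594  0.2454]
 [0.5459 0.241 ]
 [0.5227 0.2309]]
gauge [0.5969 0.0526] yaw 0.08139442989414762 len 0.05222033982635746 0.08617233389936858
can [[0.5119 0.0734]] bottle [[0.407  0.0646]] decoy [[0.3805 0.1911]]
mallet [0.7581 0.4047] [0.7009 0.2124] brush [0.6348 0.3809] [0.6769 0.4843] black [ 0.353  -0.0442] box [ 0.5197 -0.1819]
```

Emit:
apply_moves(
  motion=[
    {"xyz": [0, 0, 0], "spin": 0.105},
    {"xyz": [0, 0, 0], "spin": 0.105},
    {"xyz": [0, 0, 0], "spin": 0.105},
    {"xyz": [0, 0, 0], "spin": 0.105},
    {"xyz": [0, 0, 0], "spin": 0.105},
    {"xyz": [12.4, -26, 0]},
    {"xyz": [12.4, -26, 0]},
    {"xyz": [12.4, -26, 0]},
    {"xyz": [12.4, -26, 0]},
    {"xyz": [12.4, -26, 0]},
    {"xyz": [12.4, -26, 0]},
    {"xyz": [12.4, -26, 0]},
    {"xyz": [12.4, -26, 0]},
  ],
  grip=-1,
  force=30,
)

```text
invalid input at $.motion[5]: expected keys xyz, spin
```

Emit:
apply_moves(
  motion=[
    {"xyz": [12.4, -26, 0]},
    {"xyz": [12.4, -26, 0]},
    {"xyz": [12.4, -26, 0]},
    {"xyz": [12.4, -26, 0]},
    {"xyz": [12.4, -26, 0]},
    {"xyz": [12.4, -26, 0]},
    {"xyz": [12.4, -26, 0]},
    {"xyz": [12.4, -26, 0]},
  ],
)

```text
invalid input at $.motion[0]: expected keys xyz, spin
```

Emit:
apply_moves(
  motion=[
    {"xyz": [-5.3, -30, 0]},
    {"xyz": [-5.3, -30, 0]},
    {"xyz": [-5.3, -30, 0]},
    {"xyz": [-5.3, -30, 0]},
    {"xyz": [-5.3, -30, 0]},
    {"xyz": [-5.3, -30, 0]},
    {"xyz": [-5.3, -30, 0]},
    {"xyz": [-5.3, -30, 0]},
    {"xyz": [-5.3, -30, 0]},
    {"xyz": [-5.3, -30, 0]},
    {"xyz": [-5.3, -30, 0]},
    {"xyz": [-5.3, -30, 0]},
    {"xyz": [-5.3, -30, 0]},
    {"xyz": [-5.3, -30, 0]},
    {"xyz": [-5.3, -30, 0]},
    {"xyz": [-5.3, -30, 0]},
    {"xyz": [-5.3, -30, 0]},
    {"xyz": [-5.3, -30, 0]},
    {"xyz": [-5.3, -30, 0]},
    {"xyz": [-5.3, -30, 0]},
  ],
)

```text
invalid input at $.motion[0]: expected keys xyz, spin
```

```bash
cat >> h.py <<'E'
def plan(x,y,z,yaw):
    "tool-frame shift (mm) to reach target, after spin to yaw; and spin"
    s=state();R=s['ee_rot'];p=s['tool_pos'];w=np.arctan2(R[1,0],R[0,0]);d=(np.array([x,y,z])-p)*1000
    c,n=np.cos(yaw),np.sin(yaw)
    print('t',round(s['clock'],2),'pos',np.round(p,4),'yaw',round(w,4),'spin',round(w-yaw,4),'shift',np.round([c*d[0]+n*d[1],n*d[0]-c*d[1],-d[2]],1),'F',np.round(s['force'],1),'w',round(s['width'],4),'gf',round(float(s['grasp_force']),1))
E
python3 - <<'E'
from h import *
plan(.4978,.4061,.022,-.254)
E
```

```text
t 0.1 pos [ 0.1543 -0.5533  0.2137] yaw 0.2718 spin 0.5258 shift [   91.4 -1014.9   191.7] F [ 0.2 -0.4 -0.7] w 0.092 gf 0.0
```

Emit:
apply_moves(
  motion=[
    {"xyz": [0, 0, 0], "spin": 0.105},
    {"xyz": [0, 0, 0], "spin": 0.105},
    {"xyz": [0, 0, 0], "spin": 0.105},
    {"xyz": [0, 0, 0], "spin": 0.105},
    {"xyz": [0, 0, 0], "spin": 0.105},
    {"xyz": [14, -30, 0], "spin": 0},
    {"xyz": [14, -30, 0], "spin": 0},
    {"xyz": [14, -30, 0], "spin": 0},
    {"xyz": [14, -30, 0], "spin": 0},
    {"xyz": [14, -30, 0], "spin": 0},
    {"xyz": [14, -30, 0], "spin": 0},
    {"xyz": [14, -30, 0], "spin": 0},
    {"xyz": [14, -30, 0], "spin": 0},
    {"xyz": [14, -30, 0], "spin": 0},
    {"xyz": [14, -30, 0], "spin": 0},
    {"xyz": [14, -30, 0], "spin": 0},
    {"xyz": [14, -30, 0], "spin": 0},
    {"xyz": [14, -30, 0], "spin": 0},
    {"xyz": [14, -30, 0], "spin": 0},
  ],
  grip=-1,
  force=30,
)

```text
clock: 1.68
tool_pos: [0.4499, -0.1947, 0.2143]
ee_rot: [[0.968, -0.25, -0.0], [-0.25, -0.968, 0.0], [-0.0, -0.0, -1.0]]
force: [0.8, -0.3, -0.3]
width: 0.0922
grasp_force: 0.0
```

Emit:
apply_moves(
  motion=[
    {"xyz": [-5.3, -30, 0], "spin": 0},
    {"xyz": [-5.3, -30, 0], "spin": 0},
    {"xyz": [-5.3, -30, 0], "spin": 0},
    {"xyz": [-5.3, -30, 0], "spin": 0},
    {"xyz": [-5.3, -30, 0], "spin": 0},
    {"xyz": [-5.3, -30, 0], "spin": 0},
    {"xyz": [-5.3, -30, 0], "spin": 0},
    {"xyz": [-5.3, -30, 0], "spin": 0},
    {"xyz": [-5.3, -30, 0], "spin": 0},
    {"xyz": [-5.3, -30, 0], "spin": 0},
    {"xyz": [-5.3, -30, 0], "spin": 0},
    {"xyz": [-5.3, -30, 0], "spin": 0},
    {"xyz": [-5.3, -30, 0], "spin": 0},
    {"xyz": [-5.3, -30, 0], "spin": 0},
    {"xyz": [-5.3, -30, 0], "spin": 0},
    {"xyz": [-5.3, -30, 0], "spin": 0},
    {"xyz": [-5.3, -30, 0], "spin": 0},
    {"xyz": [-5.3, -30, 0], "spin": 0},
    {"xyz": [-5.3, -30, 0], "spin": 0},
  ],
)

```text
clock: 3.27
tool_pos: [0.4941, 0.3821, 0.2139]
ee_rot: [[0.968, -0.25, -0.001], [-0.25, -0.968, -0.001], [-0.001, 0.001, -1.0]]
force: [0.3, -0.6, 0.3]
width: 0.0917
grasp_force: 0.0
```

```bash
python3 - <<'E'
from h import *
plan(.4978,.4061,.022,-.254)
E
```

```text
t 3.27 pos [0.4941 0.3821 0.2139] yaw -0.253 spin 0.001 shift [ -2.5 -24.1 191.9] F [ 0.3 -0.6  0.3] w 0.0917 gf 0.0
```

Emit:
apply_moves(
  motion=[
    {"xyz": [-2.5, -24, 0], "spin": 0},
    {"xyz": [0, 0, 30], "spin": 0},
    {"xyz": [0, 0, 30], "spin": 0},
    {"xyz": [0, 0, 30], "spin": 0},
    {"xyz": [0, 0, 30], "spin": 0},
    {"xyz": [0, 0, 30], "spin": 0},
    {"xyz": [0, 0, 25], "spin": 0},
    {"xyz": [0, 0, 18], "spin": 0},
    {"xyz": [0, 0, 0], "spin": 0},
  ],
)

```text
clock: 4.02
tool_pos: [0.4943, 0.4024, 0.016]
ee_rot: [[0.968, -0.251, -0.009], [-0.251, -0.968, -0.005], [-0.007, 0.007, -1.0]]
force: [-0.6, -0.4, -0.2]
width: 0.0917
grasp_force: 0.0
```

Emit:
apply_moves(
  motion=[
    {"xyz": [0, 0, 0], "spin": 0},
    {"xyz": [0, 0, 0], "spin": 0},
    {"xyz": [0, 0, 0], "spin": 0},
    {"xyz": [0, 0, 0], "spin": 0},
    {"xyz": [0, 0, 0], "spin": 0},
    {"xyz": [0, 0, 0], "spin": 0},
    {"xyz": [0, 0, 0], "spin": 0},
    {"xyz": [0, 0, 0], "spin": 0},
    {"xyz": [0, 0, 0], "spin": 0},
    {"xyz": [0, 0, 0], "spin": 0},
  ],
  grip=1,
  force=30,
)

```text
clock: 4.85
tool_pos: [0.4986, 0.4049, 0.0222]
ee_rot: [[0.968, -0.25, 0.001], [-0.25, -0.968, 0.001], [0.001, -0.001, -1.0]]
force: [-0.4, 0.1, 4.6]
width: 0.0448
grasp_force: 30.0
```

```bash
python3 - <<'E'
from h import *
plan(.4978,.4061,.022,-.254)
E
```

```text
t 4.85 pos [0.4986 0.4049 0.0222] yaw -0.2532 spin 0.0008 shift [-1.1 -1.   0.2] F [-0.4  0.1  4.6] w 0.0448 gf 30.0
```

Emit:
apply_moves(
  motion=[
    {"xyz": [0, 0, -12], "spin": 0},
    {"xyz": [0, 0, -24], "spin": 0},
    {"xyz": [0, 0, -24], "spin": 0},
    {"xyz": [0, 0, -24], "spin": 0},
    {"xyz": [0, 0, -24], "spin": 0},
    {"xyz": [0, 0, 0], "spin": -0.1},
    {"xyz": [0, 0, 0], "spin": -0.1},
    {"xyz": [3.9, 21, 0], "spin": 0},
    {"xyz": [3.9, 21, 0], "spin": 0},
    {"xyz": [3.9, 21, 0], "spin": 0},
    {"xyz": [3.9, 21, 0], "spin": 0},
    {"xyz": [3.9, 21, 0], "spin": 0},
    {"xyz": [3.9, 21, 0], "spin": 0},
    {"xyz": [3.9, 21, 0], "spin": 0},
    {"xyz": [3.9, 21, 0], "spin": 0},
    {"xyz": [3.9, 21, 0], "spin": 0},
    {"xyz": [3.9, 21, 0], "spin": 0},
    {"xyz": [0, 0, 0], "spin": 0},
    {"xyz": [0, 0, 0], "spin": 0},
  ],
)

```text
clock: 6.43
tool_pos: [0.5257, 0.1921, 0.1297]
ee_rot: [[0.998, -0.055, -0.001], [-0.055, -0.998, 0.0], [-0.001, -0.0, -1.0]]
force: [-0.2, 0.1, -1.7]
width: 0.0445
grasp_force: 30.0
```

```bash
python3 - <<'E'
from h import *
plan(.5261,.1933,.0597,-.052)
grab('top','top1');grab('side','side1')
a=cv2.imread('pics/top1.png')[150:230,180:240];b=cv2.imread('pics/side1.png')[190:290,160:270]
cv2.imwrite('pics/m1.png',np.hstack([cv2.resize(a,(390,520),interpolation=2),cv2.resize(b,(410,520),interpolation=2)]))
E
```

```text
t 6.43 pos [0.5257 0.1921 0.1297] yaw -0.0552 spin -0.0032 shift [ 0.3 -1.2 70. ] F [-0.2  0.1 -1.7] w 0.0445 gf 30.0
```

View pics/m1.png

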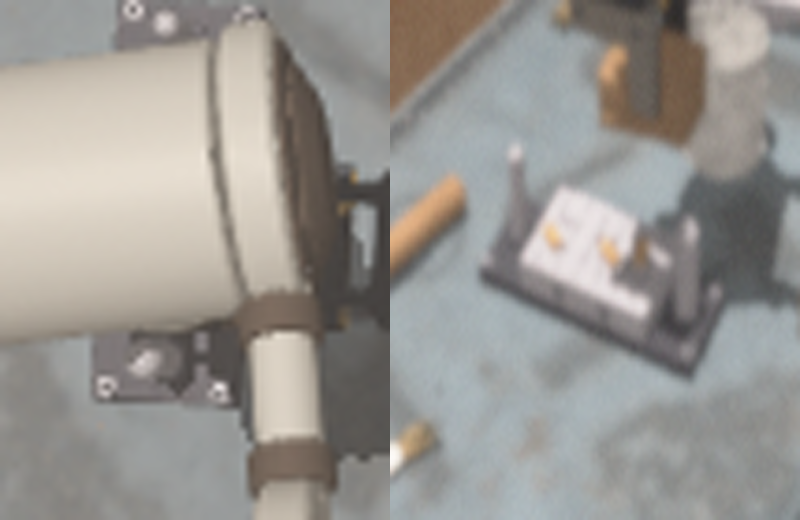

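The block is held level on the right of the die, and all three chips are still on the face. I'll lower it and make the first pass.

Emit:
apply_moves(
  motion=[
    {"xyz": [0, 0, 20], "spin": 0},
    {"xyz": [0, 0, 20], "spin": 0},
    {"xyz": [0, 0, 20], "spin": 0},
    {"xyz": [0, 0, 10], "spin": 0},
    {"xyz": [0, 0, 0], "spin": 0},
    {"xyz": [0, -5, 0], "spin": 0},
    {"xyz": [0, -9, 0], "spin": 0},
    {"xyz": [0, -9, 0], "spin": 0},
    {"xyz": [0, -9, 0], "spin": 0},
    {"xyz": [0, -9, 0], "spin": 0},
    {"xyz": [0, -9, 0], "spin": 0},
    {"xyz": [0, -9, 0], "spin": 0},
    {"xyz": [0, -9, 0], "spin": 0},
    {"xyz": [0, -9, 0], "spin": 0},
    {"xyz": [0, -9, 0], "spin": 0},
    {"xyz": [0, -9, 0], "spin": 0},
    {"xyz": [0, -5, 0], "spin": 0},
    {"xyz": [0, 0, 0], "spin": 0},
  ],
)

```text
clock: 8.03
tool_pos: [0.5313, 0.2938, 0.0596]
ee_rot: [[0.999, -0.052, 0.0], [-0.052, -0.999, 0.0], [0.0, -0.0, -1.0]]
force: [-0.6, -0.7, -2.2]
width: 0.0447
grasp_force: 29.9
```

```bash
python3 - <<'E'
from h import *
plan(.5811,.190,.13,-.052)
E
```

```text
t 8.03 pos [0.5313 0.2938 0.0596] yaw -0.0521 spin -0.0001 shift [ 55.2 101.  -70.4] F [-0.6 -0.7 -2.2] w 0.0447 gf 29.9
```

Emit:
apply_moves(
  motion=[
    {"xyz": [0, 0, -23], "spin": 0},
    {"xyz": [0, 0, -23], "spin": 0},
    {"xyz": [0, 0, -24], "spin": 0},
    {"xyz": [11, 20, 0], "spin": 0},
    {"xyz": [11, 20, 0], "spin": 0},
    {"xyz": [11, 20, 0], "spin": 0},
    {"xyz": [11, 20, 0], "spin": 0},
    {"xyz": [11.5, 21, 0], "spin": 0},
    {"xyz": [0, 0, 0], "spin": 0},
    {"xyz": [0, 0, 0], "spin": 0},
  ],
)

```text
clock: 8.87
tool_pos: [0.5817, 0.1876, 0.1295]
ee_rot: [[0.998, -0.056, -0.0], [-0.056, -0.998, 0.0], [-0.0, -0.0, -1.0]]
force: [-0.4, 0.5, -1.6]
width: 0.0448
grasp_force: 29.9
```

```bash
python3 - <<'E'
from h import *
plan(.5811,.190,.0596,-.052)
grab('side','side2');crop('side2',160,190,270,290,'m2',5)
E
```

```text
t 8.87 pos [0.5817 0.1876 0.1295] yaw -0.0558 spin -0.0038 shift [-0.7 -2.4 69.9] F [-0.4  0.5 -1.6] w 0.0448 gf 29.9
```

View pics/m2.png

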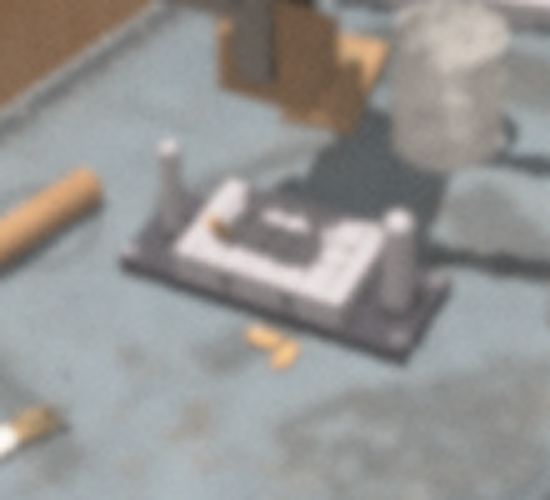

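Two chips now lie on the bench in front of the die, at (270,345) in the crop. One is left at the far end of the face, so I'll make the second pass.

Emit:
apply_moves(
  motion=[
    {"xyz": [0, 0, 20], "spin": 0},
    {"xyz": [0, 0, 20], "spin": 0},
    {"xyz": [0, 0, 20], "spin": 0},
    {"xyz": [0, 0, 10], "spin": 0},
    {"xyz": [0, 0, 0], "spin": 0},
    {"xyz": [0, -5, 0], "spin": 0},
    {"xyz": [0, -9, 0], "spin": 0},
    {"xyz": [0, -9, 0], "spin": 0},
    {"xyz": [0, -9, 0], "spin": 0},
    {"xyz": [0, -9, 0], "spin": 0},
    {"xyz": [0, -9, 0], "spin": 0},
    {"xyz": [0, -9, 0], "spin": 0},
    {"xyz": [0, -9, 0], "spin": 0},
    {"xyz": [0, -9, 0], "spin": 0},
    {"xyz": [0, -9, 0], "spin": 0},
    {"xyz": [0, -9, 0], "spin": 0},
    {"xyz": [0, -7, 0], "spin": 0},
    {"xyz": [0, 0, 0], "spin": 0},
  ],
)

```text
clock: 10.42
tool_pos: [0.5867, 0.2922, 0.0596]
ee_rot: [[0.999, -0.052, 0.0], [-0.052, -0.999, 0.0], [0.0, -0.001, -1.0]]
force: [0.0, 0.1, -1.3]
width: 0.0449
grasp_force: 29.8
```

Emit:
apply_moves(
  motion=[
    {"xyz": [0, 0, -20], "spin": 0},
    {"xyz": [-10, -12, -20], "spin": 0},
    {"xyz": [-15, -20, 0], "spin": 0},
    {"xyz": [-15, -20, 0], "spin": 0},
    {"xyz": [-15, -20, 0], "spin": 0},
    {"xyz": [-15, -20, 0], "spin": 0},
    {"xyz": [-15, -20, 0], "spin": 0},
    {"xyz": [0, 0, 0], "spin": 0},
    {"xyz": [0, 0, 0], "spin": 0},
  ],
)

```text
clock: 11.17
tool_pos: [0.5072, 0.4076, 0.0995]
ee_rot: [[0.999, -0.051, 0.0], [-0.051, -0.999, -0.0], [0.0, 0.0, -1.0]]
force: [0.2, -0.5, -1.2]
width: 0.0449
grasp_force: 29.8
```

```bash
python3 - <<'E'
from h import *
plan(.4986,.4049,.0225,-.052)
grab('top','top3');grab('side','side3')
a=cv2.imread('pics/top3.png')[140:220,180:250];b=cv2.imread('pics/side3.png')[190:300,150:270]
cv2.imwrite('pics/m3.png',np.hstack([cv2.resize(a,(380,434),interpolation=2),cv2.resize(b,(420,434),interpolation=2)]))
E
```

```text
t 11.17 pos [0.5072 0.4076 0.0995] yaw -0.0512 spin 0.0008 shift [-8.5  3.1 77. ] F [ 0.2 -0.5 -1.2] w 0.0449 gf 29.8
```

View pics/m3.png

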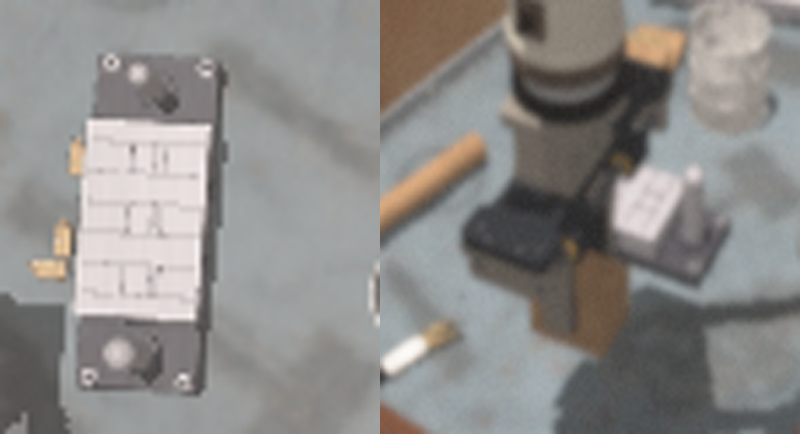

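The face is clear, and all three chips are on the bench to the left of the die, at (40-77,155-270) in the left panel. Now I'll set the block down.

Emit:
apply_moves(
  motion=[
    {"xyz": [0, 0, 20], "spin": 0},
    {"xyz": [0, 0, 20], "spin": 0},
    {"xyz": [0, 0, 20], "spin": 0},
    {"xyz": [0, 0, 10], "spin": 0},
    {"xyz": [0, 0, 5], "spin": 0},
    {"xyz": [0, 0, 1.7], "spin": 0},
    {"xyz": [0, 0, 0], "spin": 0},
    {"xyz": [0, 0, 0], "spin": 0},
    {"xyz": [0, 0, 0], "spin": 0},
  ],
)

```text
clock: 12.02
tool_pos: [0.5089, 0.4075, 0.0244]
ee_rot: [[0.999, -0.053, 0.002], [-0.053, -0.999, 0.001], [0.002, -0.001, -1.0]]
force: [-0.4, 0.1, -1.7]
width: 0.0454
grasp_force: 29.8
```

Emit:
apply_moves(
  motion=[
    {"xyz": [0, 0, 0], "spin": 0},
    {"xyz": [0, 0, 0], "spin": 0},
    {"xyz": [0, 0, 0], "spin": 0},
    {"xyz": [0, 0, 0], "spin": 0},
    {"xyz": [0, 0, 0], "spin": 0},
    {"xyz": [0, 0, 0], "spin": 0},
    {"xyz": [0, 0, -15], "spin": 0},
    {"xyz": [0, 0, -30], "spin": 0},
    {"xyz": [0, 0, -40], "spin": 0},
    {"xyz": [0, 0, -40], "spin": 0},
    {"xyz": [0, 0, -40], "spin": 0},
    {"xyz": [0, 0, -40], "spin": 0},
    {"xyz": [0, 0, 0], "spin": 0},
  ],
  grip=-1,
)

```text
clock: 13.1
tool_pos: [0.512, 0.4094, 0.2405]
ee_rot: [[0.998, -0.053, 0.016], [-0.053, -0.999, 0.009], [0.016, -0.009, -1.0]]
force: [1.0, -0.1, 0.6]
width: 0.0919
grasp_force: 0.0
```

```bash
python3 - <<'E'
from h import *
plan(.5535,-.0765,.23,.1485)
E
```

```text
t 13.1 pos [0.512  0.4094 0.2405] yaw -0.053 spin -0.2015 shift [-30.9 486.7  10.5] F [ 1.  -0.1  0.6] w 0.0919 gf 0.0
```

Emit:
apply_moves(
  motion=[
    {"xyz": [0, 0, 0], "spin": -0.1},
    {"xyz": [0, 0, 0], "spin": -0.1},
    {"xyz": [-1.8, 27, 0], "spin": 0},
    {"xyz": [-1.8, 27, 0], "spin": 0},
    {"xyz": [-1.8, 27, 0], "spin": 0},
    {"xyz": [-1.8, 27, 0], "spin": 0},
    {"xyz": [-1.8, 27, 0], "spin": 0},
    {"xyz": [-1.8, 27, 0], "spin": 0},
    {"xyz": [-1.8, 27, 0], "spin": 0},
    {"xyz": [-1.8, 27, 0], "spin": 0},
    {"xyz": [-1.8, 27, 0], "spin": 0},
    {"xyz": [-1.8, 27, 0], "spin": 0},
    {"xyz": [-1.8, 27, 0], "spin": 0},
    {"xyz": [-1.8, 27, 0], "spin": 0},
    {"xyz": [-1.8, 27, 0], "spin": 0},
    {"xyz": [-1.8, 27, 0], "spin": 0},
    {"xyz": [-1.8, 27, 0], "spin": 0},
    {"xyz": [-1.8, 27, 0], "spin": 0},
    {"xyz": [-1.8, 27, 0], "spin": 0},
    {"xyz": [-1.8, 27, 0], "spin": 0},
  ],
)

```text
clock: 14.77
tool_pos: [0.5469, -0.0798, 0.229]
ee_rot: [[0.989, 0.146, 0.001], [0.146, -0.989, -0.0], [0.001, 0.001, -1.0]]
force: [0.5, 0.6, -0.6]
width: 0.0918
grasp_force: 0.0
```

Emit:
apply_moves(
  motion=[
    {"xyz": [0, 0, 30], "spin": 0},
    {"xyz": [0, 0, 30], "spin": 0},
    {"xyz": [0, 0, 30], "spin": 0},
    {"xyz": [0, 0, 0], "spin": 0},
    {"xyz": [0, 0, 0], "spin": 0},
  ],
)

```text
clock: 15.18
tool_pos: [0.5459, -0.0781, 0.1375]
ee_rot: [[0.989, 0.146, -0.003], [0.146, -0.989, 0.001], [-0.003, -0.001, -1.0]]
force: [1.0, 0.4, -1.0]
width: 0.0919
grasp_force: 0.0
```

```bash
python3 - <<'E'
from h import *
plan(.5525,-.0778,.034,.146)
grab('side','side4')
# where plate corners/bar predicted in side view
for l in [(-.095,-.032,.028),(.095,-.032,.028),(.095,.032,.028),(-.095,.032,.028),(0,0,.068)]:
    c,s=np.cos(.146),np.sin(.146);print(l,proj('side4',[.5525+c*l[0]-s*l[1],-.0778+s*l[0]+c*l[1],l[2]]).round(1))
crop('side4',210,140,310,215,'m4',8)
E
```

```text
t 15.18 pos [ 0.5459 -0.0781  0.1375] yaw 0.1468 spin 0.0008 shift [  6.6   0.7 103.5] F [ 1.   0.4 -1. ] w 0.0919 gf 0.0
(-0.095, -0.032, 0.028) [281.4 181.1]
(0.095, -0.032, 0.028) [230.1 174. ]
(0.095, 0.032, 0.028) [225.7 183.7]
(-0.095, 0.032, 0.028) [278.8 191.4]
(0, 0, 0.068) [254.1 173.1]
```

View pics/m4.png

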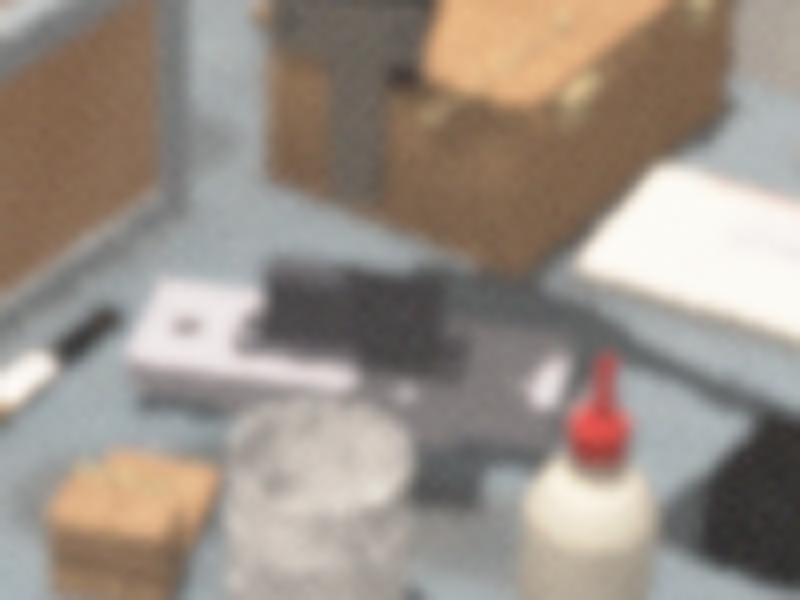

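The side view shows the plate's left corner at about (130,355). I predicted (126,350), so the estimate agrees. I'll descend and grip.

Emit:
apply_moves(
  motion=[
    {"xyz": [6.6, 0.7, 0], "spin": 0},
    {"xyz": [0, 0, 25], "spin": 0},
    {"xyz": [0, 0, 25], "spin": 0},
    {"xyz": [0, 0, 25], "spin": 0},
    {"xyz": [0, 0, 18], "spin": 0},
    {"xyz": [0, 0, 10], "spin": 0},
    {"xyz": [0, 0, 0], "spin": 0},
    {"xyz": [0, 0, 0], "spin": 0},
  ],
)

```text
clock: 15.9
tool_pos: [0.5549, -0.0785, 0.0364]
ee_rot: [[0.989, 0.146, 0.002], [0.146, -0.989, -0.001], [0.002, 0.001, -1.0]]
force: [-0.9, 0.5, 0.8]
width: 0.092
grasp_force: 0.0
```

Emit:
apply_moves(
  motion=[
    {"xyz": [0, 0, 0], "spin": 0},
    {"xyz": [0, 0, 0], "spin": 0},
    {"xyz": [0, 0, 0], "spin": 0},
    {"xyz": [0, 0, 0], "spin": 0},
    {"xyz": [0, 0, 0], "spin": 0},
    {"xyz": [0, 0, 0], "spin": 0},
    {"xyz": [0, 0, 0], "spin": 0},
    {"xyz": [0, 0, 0], "spin": 0},
    {"xyz": [0, 0, 0], "spin": 0},
    {"xyz": [0, 0, 0], "spin": 0},
    {"xyz": [0, 0, 0], "spin": 0},
    {"xyz": [0, 0, 0], "spin": 0},
  ],
  grip=1,
  force=55,
)

```text
clock: 16.9
tool_pos: [0.5534, -0.0777, 0.0348]
ee_rot: [[0.989, 0.146, -0.0], [0.146, -0.989, 0.001], [-0.0, -0.001, -1.0]]
force: [0.9, 2.6, 0.7]
width: 0.0172
grasp_force: 55.0
```

```bash
python3 - <<'E'
from h import *
plan(.5525,-.0778,.034,.146)
E
```

```text
t 16.9 pos [ 0.5534 -0.0777  0.0348] yaw 0.1467 spin 0.0007 shift [-0.9 -0.   0.8] F [0.9 2.6 0.7] w 0.0172 gf 55.0
```

Emit:
apply_moves(
  motion=[
    {"xyz": [0, 0, -5], "spin": 0},
    {"xyz": [0, 0, -10], "spin": 0},
    {"xyz": [0, 0, -15], "spin": 0},
    {"xyz": [0, 0, -20], "spin": 0},
    {"xyz": [0, 0, -20], "spin": 0},
    {"xyz": [0, 0, -20], "spin": 0},
    {"xyz": [0, 0, -20], "spin": 0},
    {"xyz": [0, 0, -20], "spin": 0},
    {"xyz": [0, 0, -20], "spin": 0},
    {"xyz": [0, 0, -15], "spin": 0},
    {"xyz": [0, 0, -10], "spin": 0},
    {"xyz": [0, 0, 0], "spin": 0},
    {"xyz": [0, 0, 0], "spin": 0},
    {"xyz": [0, 0, 0], "spin": 0},
  ],
)

```text
clock: 18.07
tool_pos: [0.5525, -0.0779, 0.2083]
ee_rot: [[0.989, 0.146, -0.003], [0.146, -0.989, 0.001], [-0.003, -0.001, -1.0]]
force: [-0.8, -0.1, -7.1]
width: 0.0177
grasp_force: 55.0
```

```bash
python3 - <<'E'
from h import *
s=state();print(s['moment'])
plan(.5565,.2375,.21,-.0515)
E
```

```text
[-0.01627357 -0.01991438 -0.02952732]
t 18.07 pos [ 0.5525 -0.0779  0.2083] yaw 0.1467 spin 0.1982 shift [ -12.3 -315.2   -1.7] F [-0.8 -0.1 -7.1] w 0.0177 gf 55.0
```

Emit:
apply_moves(
  motion=[
    {"xyz": [0, 0, 0], "spin": 0.05},
    {"xyz": [0, 0, 0], "spin": 0.05},
    {"xyz": [0, 0, 0], "spin": 0.05},
    {"xyz": [0, 0, 0], "spin": 0.048},
    {"xyz": [-0.5, -12, 0], "spin": 0},
    {"xyz": [-0.8, -20, 0], "spin": 0},
    {"xyz": [-0.8, -22, 0], "spin": 0},
    {"xyz": [-0.9, -24, 0], "spin": 0},
    {"xyz": [-0.9, -24, 0], "spin": 0},
    {"xyz": [-0.9, -24, 0], "spin": 0},
    {"xyz": [-0.9, -24, 0], "spin": 0},
    {"xyz": [-0.9, -24, 0], "spin": 0},
    {"xyz": [-0.9, -24, 0], "spin": 0},
    {"xyz": [-0.9, -24, 0], "spin": 0},
    {"xyz": [-0.9, -24, 0], "spin": 0},
    {"xyz": [-0.9, -24, 0], "spin": 0},
    {"xyz": [-0.8, -20, 0], "spin": 0},
    {"xyz": [-0.8, -16, 0], "spin": 0},
    {"xyz": [-0.4, -9, 0], "spin": 0},
  ],
)

```text
clock: 19.65
tool_pos: [0.556, 0.2395, 0.2085]
ee_rot: [[0.999, -0.048, -0.003], [-0.048, -0.999, 0.001], [-0.003, -0.0, -1.0]]
force: [-0.4, -0.1, -5.8]
width: 0.0177
grasp_force: 55.0
```

Emit:
apply_moves(
  motion=[
    {"xyz": [0, 0, 0], "spin": 0},
    {"xyz": [0, 0, 0], "spin": 0},
    {"xyz": [0, 0, 0], "spin": 0},
    {"xyz": [0, 0, 0], "spin": 0},
  ],
)

```text
clock: 19.98
tool_pos: [0.5575, 0.236, 0.2097]
ee_rot: [[0.999, -0.052, -0.0], [-0.052, -0.999, -0.0], [-0.0, 0.0, -1.0]]
force: [-0.1, 0.1, -6.3]
width: 0.0177
grasp_force: 55.0
```

```bash
python3 - <<'E'
from h import *
plan(.5565,.2375,.13,-.0515)
grab('top','top5');grab('side','side5')
a=cv2.imread('pics/top5.png')[130:235,175:245];b=cv2.imread('pics/side5.png')[140:260,160:280]
cv2.imwrite('pics/m5.png',np.hstack([cv2.resize(a,(350,525),interpolation=2),cv2.resize(b,(450,525),interpolation=2)]))
E
```

```text
t 19.98 pos [0.5575 0.236  0.2097] yaw -0.0522 spin -0.0007 shift [-1.1 -1.5 79.7] F [-0.1  0.1 -6.3] w 0.0177 gf 55.0
```

View pics/m5.png

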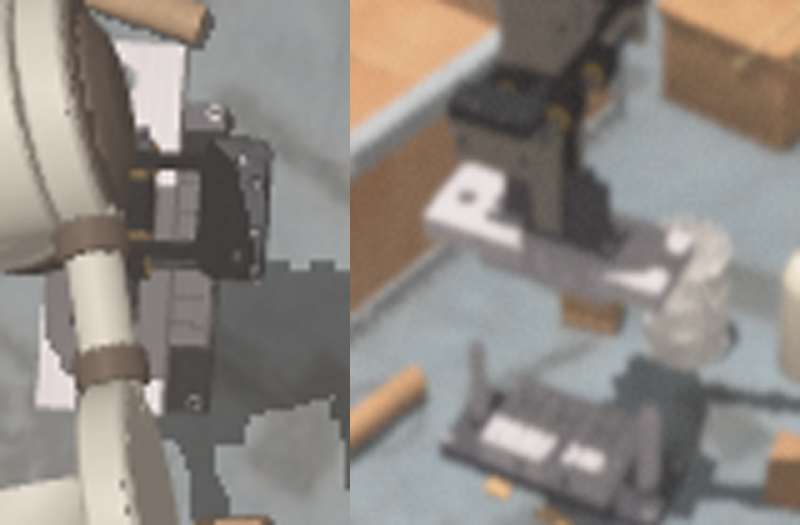

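The upper die is held level above the lower die, with the plate corners visible in both views. I'll lower it to about 25 mm above the tips and check the alignment there.

Emit:
apply_moves(
  motion=[
    {"xyz": [-1, -1.5, 8], "spin": 0},
    {"xyz": [0, 0, 14], "spin": 0},
    {"xyz": [0, 0, 16], "spin": 0},
    {"xyz": [0, 0, 16], "spin": 0},
    {"xyz": [0, 0, 14], "spin": 0},
    {"xyz": [0, 0, 8], "spin": 0},
    {"xyz": [0, 0, 4], "spin": 0},
    {"xyz": [0, 0, 0], "spin": 0},
    {"xyz": [0, 0, 0], "spin": 0},
    {"xyz": [0, 0, 0], "spin": 0},
    {"xyz": [0, 0, 0], "spin": 0},
  ],
)

```text
clock: 21.0
tool_pos: [0.5573, 0.2387, 0.1311]
ee_rot: [[0.999, -0.051, 0.002], [-0.051, -0.999, 0.0], [0.002, -0.001, -1.0]]
force: [0.1, 0.3, -6.6]
width: 0.0175
grasp_force: 55.0
```

```bash
python3 - <<'E'
from h import *
plan(.5565,.2375,.13,-.0515)
grab('top','top6');grab('side','side6')
a=cv2.imread('pics/top6.png')[140:220,180:240];b=cv2.imread('pics/side6.png')[190:270,180:270]
cv2.imwrite('pics/m6.png',np.hstack([cv2.resize(a,(360,480),interpolation=2),cv2.resize(b,None,fx=4.8,fy=6,interpolation=2)]))
E
```

```text
t 21.0 pos [0.5573 0.2387 0.1311] yaw -0.0512 spin 0.0003 shift [-0.8  1.3  1.1] F [ 0.1  0.3 -6.6] w 0.0175 gf 55.0
```

View pics/m6.png

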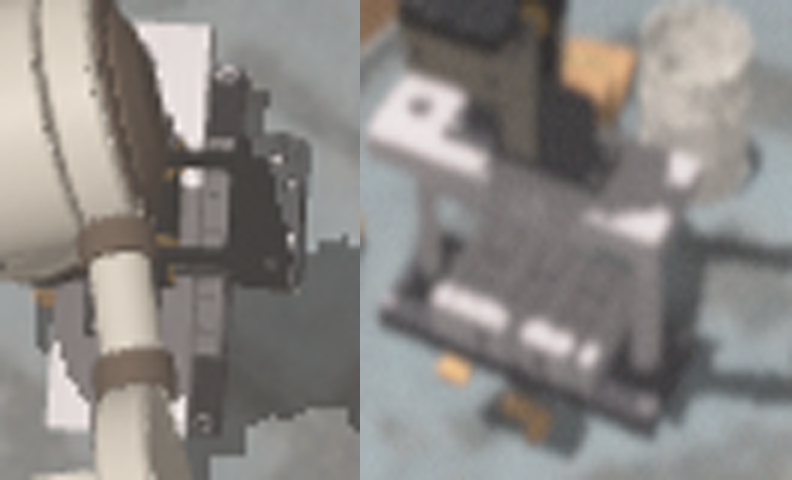

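```bash
python3 - <<'E'
from h import *
np.set_printoptions(precision=4,suppress=True)
z=.1243
P=lambda u,v:ray('top6',180+u/6,140+v/6,z)[:2]
fr,nl,nr=P(213,25),P(48,430),P(187,430)
print('centre',(fr+nl)/2,'yaw',np.arctan2(*(fr-nr)[::-1]),np.linalg.norm(fr-nr),np.linalg.norm(nl-nr))
# side view: predicted with nominal centre; plate top corners & lower shoe corners, in crop px
def show(c,yaw,pts,tag):
    for l in pts:
        q=proj('side6',[c[0]+np.cos(yaw)*l[0]-np.sin(yaw)*l[1],c[1]+np.sin(yaw)*l[0]+np.cos(yaw)*l[1],l[2]]);print(tag,l,((q-[180,190])*[4.8,6]+[360,0]).round(0))
show((.5564,.2387),-.0515,[(.095,.032,z),(-.095,.032,z),(.075,0,z)],'plate')
show((.5555,.2378),-.0515,[(.095,.035,.014),(-.095,.035,.014),(-.055,.035,.036),(.055,.035,.036)],'low')
E
```

```text
centre [0.5562 0.2357] yaw -0.05169415592699957 0.1880021487346194 0.06415749689601469
plate (0.095, 0.032, 0.1243) [364. 127.]
plate (-0.095, 0.032, 0.1243) [655. 239.]
plate (0.075, 0, 0.1243) [420. 100.]
low (0.095, 0.035, 0.014) [377. 301.]
low (-0.095, 0.035, 0.014) [653. 415.]
low (-0.055, 0.035, 0.036) [592. 357.]
low (0.055, 0.035, 0.036) [431. 291.]
```

Emit:
apply_moves(
  motion=[
    {"xyz": [0, 0, 7], "spin": 0},
    {"xyz": [0, 0, 5], "spin": 0},
    {"xyz": [0, 0, 2], "spin": 0},
    {"xyz": [0, 0, 0], "spin": 0},
    {"xyz": [0, 0, 0], "spin": 0},
    {"xyz": [0, 0, 0], "spin": 0},
  ],
)

```text
clock: 21.6
tool_pos: [0.5567, 0.2386, 0.116]
ee_rot: [[0.999, -0.051, 0.0], [-0.051, -0.999, 0.0], [0.0, -0.0, -1.0]]
force: [-0.1, 0.1, -6.1]
width: 0.0175
grasp_force: 55.0
```

```bash
python3 - <<'E'
from h import *
np.set_printoptions(precision=4,suppress=True)
ps=[];ys=[]
for i in range(16):
    imaging.grab_frame('top');s=state();ps.append(s['tool_pos']);ys.append(s['ee_rot'])
print(np.mean(ps,0),np.std(ps,0),np.mean(ys,0))
grab('top','top7');grab('side','side7')
a=cv2.imread('pics/top7.png')[140:220,180:240];b=cv2.imread('pics/side7.png')[195:270,180:260]
cv2.imwrite('pics/m7.png',np.hstack([cv2.resize(a,(420,560),interpolation=2),cv2.resize(b,(380,560),interpolation=2)]))
E
```

```text
[0.5566 0.2386 0.116 ] [0.0001 0.     0.0001] [[ 0.9987 -0.0512  0.0002]
 [-0.0512 -0.9987  0.0001]
 [ 0.0002 -0.0001 -1.    ]]
```

View pics/m7.png

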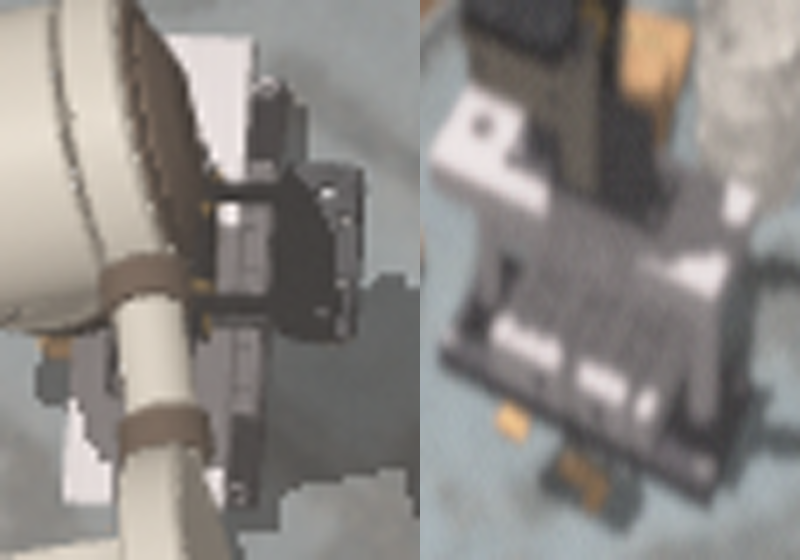

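```bash
python3 - <<'E'
from h import *
np.set_printoptions(precision=4,suppress=True)
z=.1092
P=lambda u,v:ray('top7',180+(u+.5)/7-.5,140+(v+.5)/7-.5,z)[:2]
fr,nl,nr=P(254,37),P(62,505),P(222,505)
print('centre',(fr+nl)/2,'yaw',np.arctan2(*(fr-nr)[::-1]),np.linalg.norm(fr-nr),np.linalg.norm(nl-nr))
# subpixel long edges: lower face & upper plate (brightness crossing per row)
def edges(tag,rows,lo,hi,th,z):
    g=load(tag)['img'].astype(float).min(2);out=[]
    for v in rows:
        r=g[v,lo:hi];on=np.where(r>th)[0]
        if len(on)<3: continue
        e=[]
        for i,j in((on[0]-1,on[0]),(on[-1],on[-1]+1)): e.append(lo+i+(th-r[i])/(r[j]-r[i]))
        out.append([v]+[ray(tag,u,v,z)[k] for u in e for k in(0,1)])
    return np.array(out)
def rep(n,o):
    print(n); print(o)
rep('face',edges('top0',range(166,195,4),185,230,150,.036))
rep('plate0',edges('top0',[154,155,162,200,203,210],290,335,150,.028))
rep('plate7',edges('top7',[147,150,153,156,158],200,225,150,z))
rep('plate7n',edges('top7',[202,204,206,208,210],180,215,150,z))
E
```

```text
centre [0.5564 0.2373] yaw -0.05590518695825123 0.18895767247169817 0.06422506446392812<stdin>:14: RuntimeWarning: divide by zero encountered in scalar divide
Traceback (most recent call last):
IndexError: index 45 is out of bounds for axis 0 with size 45
```

```bash
python3 - <<'E'
from h import *
np.set_printoptions(precision=4,suppress=True)
def edge(tag,v,lo,hi,z):   # subpixel strongest gradient between lo..hi in row v
    g=load(tag)['img'].astype(float).min(2)[v,lo:hi];d=np.abs(np.diff(g));k=d.argmax();w=d[max(0,k-1):k+2]
    u=lo+max(0,k-1)+.5+(w*np.arange(len(w))).sum()/w.sum();return ray(tag,u,v,z)[:2]
def line(n,tag,rows,f,z,half,yaw):
    # local-y offset of line from origin along die normal; centre-line offset
    p=np.array([edge(tag,v,f(v)-4,f(v)+5,z) for v in rows]);q=-np.sin(yaw)*p[:,0]+np.cos(yaw)*p[:,1]
    print(n,'centre offset',np.round(np.median(q)+half,4),'spread',q.std().round(4))
lf=lambda a,b:(lambda v:int(round(a[0]+(b[0]-a[0])*(v-a[1])/(b[1]-a[1]))))
c4=lambda x,y:(129.6+x/4,139.6+y/4);c7=lambda x,y:(179.6+x/7,139.6+y/7)
Y=-.0515
line('face L','top0',range(165,196),lf(c4(264,88),c4(253,231)),.036,-.035,Y)
line('face R','top0',range(165,196),lf(c4(354,93),c4(346,236)),.036,.035,Y)
line('face R@top3','top3',range(165,196),lf(c4(354,93),c4(346,236)),.036,.035,Y)
line('face L@top3','top3',range(165,196),lf(c4(264,88),c4(253,231)),.036,-.035,Y)
line('plate R far','top7',range(147,160),lf(c7(254,37),c7(222,505)),.1092,.032,Y)
line('plate L near','top7',range(202,211),lf(c7(92,37),c7(62,505)),.1092,-.032,Y)
line('up0 L','top0',range(155,210),lf(c4(664,46),c4(702,300)),.028,-.032,.1467)
line('up0 R','top0',range(155,210),lf(c4(749,39),c4(787,289)),.028,.032,.1467)
for n,p,y in(('tool now',(.5566,.2386),Y),('tool at grip',(.5534,-.0777),.1467)):print(n,round(-np.sin(y)*p[0]+np.cos(y)*p[1],4))
E
```

```text
face L centre offset 0.2673 spread 0.0006
face R centre offset 0.2683 spread 0.0012
face R@top3 centre offset 0.2682 spread 0.0012
face L@top3 centre offset 0.2672 spread 0.001
plate R far centre offset 0.2659 spread 0.0008
plate L near centre offset 0.2667 spread 0.0038
up0 L centre offset -0.1562 spread 0.0006
up0 R centre offset -0.1563 spread 0.0003
tool now 0.2669
tool at grip -0.1578
```

```bash
python3 - <<'E'
from h import *
s=state();print(s['clock'],np.abs(s['joint_vel']).max(),s['grasp_force']);print(finish_job())
E
```

```text
22.5 0.0024352076742714668 54.997594356536865
the job is handed in; nothing more can be done
None
```

I wiped all three chips off the face with the scraper block, set the block back on the bench, and handed the job in at 22.5 s with the upper die held level and still, its plate about 9 mm above the post tips. The camera checks put the holes within about 1.5 mm of the posts sideways, while the holes have only about 1 mm of clearance all round, so I can't be sure the die would drop straight on.

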